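# Lids back on the kitchen canisters

## Task

The bamboo lids of the four white canisters have been left in a pile on the kitchen counter. Take the pile apart and close every canister with the lid of its own size (the largest lid on the largest canister, and so on), each lid lying flat and fully home on the rim. Leave the canisters standing where they are and do not disturb the mug or the potted plant.

Things in the scene. Friction and masses are not known exactly. Their poses are not given: they have to be found in the camera images.
- lid_huge: the largest lid: bamboo disc 120 mm across, 8 thick; dark knob (upright cylinder 20 across, 18 high) on its centre; below, a grey hollow plug ring 96 across (93 at its foot), 22 deep, wall 3. Loose, 121 g +-30 %. Origin: on its axis, at the plug's foot; z up; disc top at 30, knob top at 48. Start: bottom of the pile, on the counter.
- lid_large: the second largest lid: bamboo disc 102 mm across, 8 thick; dark knob (upright cylinder 20 across, 18 high) on its centre; below, a grey hollow plug ring 78 across (75 at its foot), 22 deep, wall 3. Loose, 94 g +-30 %. Origin: on its axis, at the plug's foot; z up; disc top at 30, knob top at 48. Start: on the disc of the largest lid, round its knob.
- lid_medium: the second smallest lid: bamboo disc 84 mm across, 8 thick; dark knob (upright cylinder 20 across, 18 high) on its centre; below, a grey hollow plug ring 60 across (57 at its foot), 22 deep, wall 3. Loose, 67 g +-30 %. Origin: on its axis, at the plug's foot; z up; disc top at 30, knob top at 48. Start: on the disc of the second largest lid, round its knob.
- lid_small: the smallest lid: bamboo disc 66 mm across, 8 thick; dark knob (upright cylinder 20 across, 18 high) on its centre; below, a grey hollow plug ring 42 across (39 at its foot), 22 deep, wall 3. Loose, 40 g +-30 %. Origin: on its axis, at the plug's foot; z up; disc top at 30, knob top at 48. Start: on the disc of the second smallest lid, round its knob (top of the pile).
- canister_huge: the largest canister: white, round, open-topped, empty, 114 mm across outside at the rim (108 at the foot), 110 high, wall 4. Loose, 727 g. Origin: centre of its underside; z up. Its lid's disc is 6 wider than the rim, the plug has about 5 play each way in the mouth; fully home the disc lies on the rim, the lid's origin 88 above the canister's.
- canister_large: the second largest canister: white, round, open-topped, empty, 96 mm across outside at the rim (90 at the foot), 95 high, wall 4. Loose, 556 g. Origin: centre of its underside; z up. Its lid's disc is 6 wider than the rim, the plug has about 5 play each way in the mouth; fully home the disc lies on the rim, the lid's origin 73 above the canister's.
- canister_medium: the second smallest canister: white, round, open-topped, empty, 78 mm across outside at the rim (72 at the foot), 80 high, wall 4. Loose, 412 g. Origin: centre of its underside; z up. Its lid's disc is 6 wider than the rim, the plug has about 5 play each way in the mouth; fully home the disc lies on the rim, the lid's origin 58 above the canister's.
- canister_small: the smallest canister: white, round, open-topped, empty, 60 mm across outside at the rim (54 at the foot), 65 high, wall 4. Loose, 295 g. Origin: centre of its underside; z up. Its lid's disc is 6 wider than the rim, the plug has about 5 play each way in the mouth; fully home the disc lies on the rim, the lid's origin 43 above the canister's.
- mug: bystander: blue ceramic mug, 82 mm across, 92 mm high, handle at its +y side. Origin: centre of its underside.
- plant: bystander: small potted plant with red flowers in a terracotta pot, 94 mm across, 130 mm high in all. Origin: centre of its underside.
Mind the look-alikes: they are no part of the job. Leave any blue or yellow look-alike of the lid_medium alone.

How it is judged:
At the end, for the whole second after the job is handed in: Each of the four lids is at rest on the canister of its own size: centred within 10 mm, at its seated height within 4 mm, level within 0.06 rad, and the canisters stand upright (within 0.06 rad) and at rest (horizontal distance between lid_huge and canister_huge below 0.01 m and z of lid_huge in the frame of canister_huge between 0.084 and 0.092 m and angle between each of lid_huge, canister_huge, lid_large, canister_large, lid_medium, canister_medium, lid_small, canister_small's own z axis and vertical below 0.06 rad and linear speed of each of lid_huge, canister_huge, lid_large, canister_large, lid_medium, canister_medium, lid_small, canister_small below 0.02 m/s and horizontal distance between lid_large and canister_large below 0.01 m and z of lid_large in the frame of canister_large between 0.069 and 0.077 m and horizontal distance between lid_medium and canister_medium below 0.01 m and z of lid_medium in the frame of canister_medium between 0.054 and 0.062 m and horizontal distance between lid_small and canister_small below 0.01 m and z of lid_small in the frame of canister_small between 0.039 and 0.047 m); the robot touches nothing.
It fails at once if a canister is moved more than 40 mm from where it stood (distance of any of canister_huge, canister_large, canister_medium, canister_small from where it was at the start of the episode above 0.04 m).
It fails at once if the mug is moved more than 30 mm or tipped (distance of mug from where it was at the start of the episode above 0.03 m or angle between mug's own z axis and vertical above 0.3 rad).
It fails at once if the plant is moved more than 30 mm or tipped (distance of plant from where it was at the start of the episode above 0.03 m or angle between plant's own z axis and vertical above 0.3 rad).
It also fails if it takes over 122 s, if anything falls off the work surface, if the arm or the gripper's body presses on something with over 40 N, if the wrist force passes 120 N, or if a joint passes its speed limit or range.

## Robot

A 6-joint arm with a two-finger parallel gripper is mounted at the origin on the work surface. World frame = base frame: x ahead of the robot, y to its left, z up, the work surface at z = 0. Lengths are in m, angles in rad, forces in N, time in s.
With the tool pointing down it reaches from about 0.425 to 0.925 m from the base axis. Payload 12.5 kg.
Tool frame: the origin (TCP) lies between the finger pads; the fingertips stand 8 mm ahead of it and the grasp point (between the pads) lies 11 mm behind it (ctrl.nose_length is the distance from the TCP to the fingertips, in m); z points along the fingers, y is the line along which they close (so a half turn about z gives the same grasp; the last joint's range is limited). The gripper opens to 85 mm and grips with 20 to 120 N. Pads are 22 mm wide; open, the fingers measure 114 mm over their backs; the gripper's body (76 mm by 85 mm) begins 54 mm behind the grasp point. The pads swing forward as they close: fully open they stand 13 mm farther back than shut.
Start: joints at [-1.415, 0.491, 1.559, -0, 1.092, -0.106], TCP at [0.162, -0.604, 0.239] pointing down, gripper open.
Joint ranges: [-3.1, 3.1], [-0.84, 2.19], [0.05, 2.79], [-1.13, 4.28], [0.06, 2.93], [-2.69, 2.69]. Speed limits (rad/s): [2.22, 2.22, 2.79, 3.14, 3.14, 3.14].

## Interface

Orientations are given as a unit quaternion [w, x, y, z].
In Python, from rig import ctrl, optics, ticket, cut_out, place_of gives the robot as it stands.
- The arm moves only by the tool send_rows, never from a script. Its argument "series" is one flat list of numbers, 7 for each row, row after row: the shift along the tool's x, y, z in cm, then the turn, a rotation vector about the tool's x, y, z in degrees, then the opening, from 0 (shut) to 1 (fully open). A call has exactly 10 rows; each row shifts and turns the commanded pose from where the row before left it, along the tool's axes as they then stand; what a row does not reach is not made up. A row lasts 1/8 s, in which the tool goes at most 62.5 mm and 10.7 degrees, less where a joint would pass 70% of its speed; a pose out of reach is approached as far as the arm can. A call with a gripper value outside its range is refused whole. The fingers move at their own pace and stop on an object; the grip force is fixed at half the most. Time passes only in rows, so rows that do not move let the fingers close, or fill a call up. It gives the time, the measured TCP pose, the force, the opening and the grip force at its end, in the units of the state.
- ctrl.observe(): the state, without advancing time (a new reading comes with each control period).
- optics.grab_frame(name): name is "side" or "top" or "wrist"; returns a dict with "color" (400x640x3 uint8, red, green, blue), "fx", "fy", "cx", "cy" (pixels), "world_from_camera" (4x4, takes a point from camera to world coordinates). Camera axes: x right, y up, looking along -z (the intrinsics and any distortion apply to the point x, -y, -z); pixel columns grow to the right and rows downward; lengths in m; the calibration is good to about 2 mm. A picture is of the moment at which its call begins. There is no depth.
- ticket.job_done(): hands the job in; it is judged then, once.
Trained networks look in the newest picture that a camera, given by its name, has taken for a name from the list of things; names that differ only in an ending like _2 or _b are one class to them, and where a whole thing is asked for, a point or a joint stands for the part that bears it (a point fixed in the world has none). Each returns a list of dicts, best first, with "confidence" (0 to 1); they miss things now and then, are a little off and sometimes report something else, mostly with a low value. They report only what shows in the picture. A call takes as long as a camera call. They do not tell look-alikes from the thing itself.
- cut_out(camera, query): "region" (400x640 bool, what is visible of it) and "box" ([left, top, right, bottom] in pixels, round what is visible of it).
- place_of(camera, query): "location" ([row, column] in pixels: a listed point, or the origin of a listed thing).
The state is a dict: "time": time; "qpos": joint angles; "joint_velocities": joint speeds; "joint_efforts": joint torques, N m; "eef_pos": TCP position; "tool_rot": TCP orientation; "wrist_force": force on the tool from outside, world axes, zero at the start; "torque": the same for the moment, N m; "grip_width": opening from 0.0 (shut) to 1.0 (fully open); "finger_force": force on a finger pad.
Only numpy, scipy, OpenCV 4.12 (cv2) and the standard library are available. Lean on these libraries where they do the work, as an engineer would, in place of code of your own. Each camera call takes 0.05 s, during which the arm holds its last target. There are 200 camera calls.

## Working session

There is one attempt and no reset: what is moved stays moved. The work goes in short steps, Python scripts to look and compute and a tool call to move; the robot and the scene stay as the last step left them, time stands still between calls to the robot, and variables do not carry over. Pictures are saved under pics/ and viewed, at most 14 in all, crops included, and the job is handed in when it is done.

Besides the shell and the picture viewer there is one more tool, called by a JSON object that holds its "op" and its "data". send_rows: Moves the arm, as the interface text tells. Its arguments: {"type":"object","properties":{"series":{"type":"array"}},"required":["series"]}

```bash
ls; mkdir -p pics
python3 - <<'E'
from rig import ctrl, optics
import cv2,numpy as np
s=ctrl.observe(); print({k:np.round(v,3).tolist() for k,v in s.items()}, ctrl.nose_length)
for n in ["side","top"]:
    f=optics.grab_frame(n); cv2.imwrite(f"pics/{n}0.png",f["color"][...,::-1]); print(n,f["fx"],f["fy"],f["cx"],f["cy"],[k for k in f],np.round(f["world_from_camera"],3).tolist())
E
```

```text
pics
{'time': 0.0, 'qpos': [-1.415, 0.492, 1.559, -0.0, 1.092, -0.106], 'joint_velocities': [0.001, -0.001, 0.001, -0.0, 0.0, 0.001], 'joint_efforts': [-0.0, -61.844, -26.159, 0.0, 0.004, -0.0], 'eef_pos': [0.162, -0.603, 0.239], 'tool_rot': [-0.001, 0.991, 0.131, -0.0], 'wrist_force': [0.154, 0.382, -0.537], 'torque': [0.01, 0.044, 0.035], 'finger_force': 0.0, 'grip_width': 0.997} 0.008
side 449.0460073819104 449.0460073819104 321.07660550512946 199.33637484969017 ['color', 'fx', 'fy', 'cx', 'cy', 'world_from_camera'] [[-0.78, 0.38, -0.497, -0.154], [-0.625, -0.447, 0.64, 0.859], [0.021, 0.81, 0.586, 0.838], [0.0, 0.0, 0.0, 1.0]]
top 360.9407716826636 360.9407716826636 318.8296446778424 205.41846805854235 ['color', 'fx', 'fy', 'cx', 'cy', 'world_from_camera'] [[0.005, 0.996, -0.09, 0.414], [-1.0, 0.005, -0.001, 0.008], [-0.0, 0.09, 0.996, 1.048], [0.0, 0.0, 0.0, 1.0]]
```

View pics/side0.png

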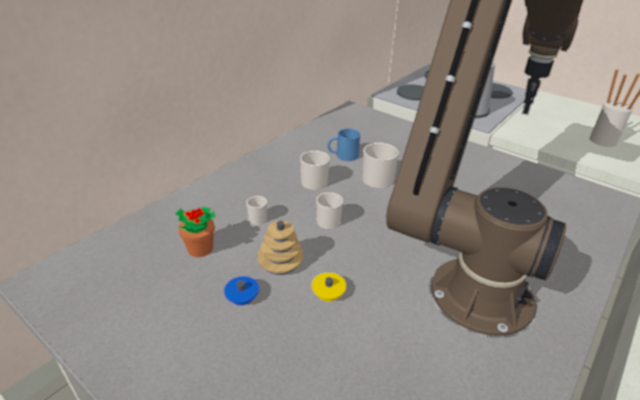

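View pics/top0.png

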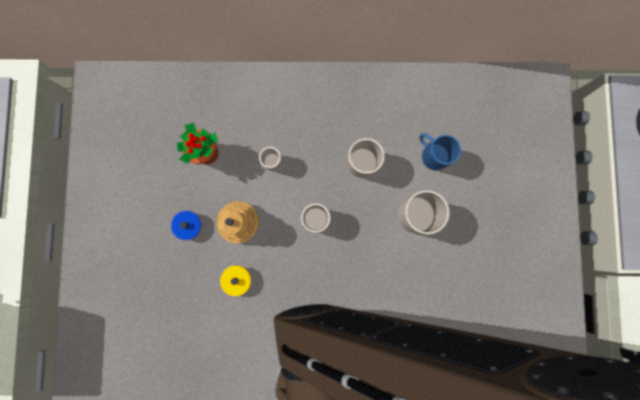

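The pile is at side (281,247) and top (237,222), with dark knobs on bamboo lids. The blue look-alike is at top (186,226) and the yellow at top (235,281). Canisters in the top view: small (270,158), medium (316,218), large (366,156), huge (425,212). Mug at (440,152), plant at (198,147).

Next I measure everything from both views.

```bash
cat > h.py <<'E'
from rig import ctrl, optics, ticket, cut_out, place_of
import cv2, numpy as np
from scipy.optimize import least_squares
from scipy.spatial.transform import Rotation as R
def proj(f,P):
    T=np.linalg.inv(f["world_from_camera"]); p=np.atleast_2d(P)@T[:3,:3].T+T[:3,3]
    return np.c_[f["cx"]+f["fx"]*p[:,0]/-p[:,2], f["cy"]-f["fy"]*p[:,1]/-p[:,2]]
A=np.linspace(0,2*np.pi,90)
def rings(pos,prof):
    return np.vstack([np.c_[pos[0]+d/2*np.cos(A),pos[1]+d/2*np.sin(A),np.full(90,pos[2]+z)] for d,z in prof])
def box(q): return np.r_[q.min(0),q.max(0)]
def fit(obs,prof,x0):   # obs: list of (frame, box)
    r=least_squares(lambda p:np.concatenate([box(proj(f,rings(p,prof)))-b for f,b in obs]),x0,loss='soft_l1')
    return r.x,r.fun
def tri(obs,x0):
    r=least_squares(lambda p:np.concatenate([proj(f,p)[0]-b for f,b in obs]),x0); return r.x,r.fun
CAN=dict(huge=(.114,.108,.110),large=(.096,.090,.095),medium=(.078,.072,.080),small=(.060,.054,.065))
def state():
    s=ctrl.observe(); return {k:np.round(s[k],4).tolist() for k in("time","eef_pos","tool_rot","wrist_force","grip_width","finger_force")}
E
python3 - <<'E'
from h import *
F={n:optics.grab_frame(n) for n in("side","top")}
for n in F:
    print(n)
    for q in ["canister_huge","canister_large","canister_medium","canister_small","lid_huge","lid_large","lid_medium","lid_small","mug","plant"]:
        a=cut_out(n,q); b=place_of(n,q)
        print(q,[(round(x["confidence"],2),np.round(x["box"]).tolist()) for x in a[:4]],[(round(x["confidence"],2),np.round(x["location"],1)[::-1].tolist()) for x in b[:4]])
E
```

```text
side
canister_huge [(0.94, [360.0, 145.0, 397.0, 186.0])] [(0.93, [374.5, 179.8]), (0.57, [256.9, 215.9]), (0.33, [313.4, 184.4])]
canister_large [(0.79, [302.0, 155.0, 326.0, 188.0]), (0.52, [268.0, 221.0, 295.0, 240.0])] [(0.96, [312.4, 183.9]), (0.15, [326.1, 223.0])]
canister_medium [(0.87, [312.0, 195.0, 342.0, 229.0]), (0.24, [260.0, 241.0, 302.0, 267.0])] [(0.86, [327.7, 221.7])]
canister_small [(0.65, [249.0, 193.0, 269.0, 225.0]), (0.24, [358.0, 142.0, 397.0, 186.0])] [(0.75, [260.5, 216.2])]
lid_huge [] [(0.64, [281.9, 264.5])]
lid_large [(0.78, [261.0, 244.0, 302.0, 265.0])] [(0.89, [282.8, 255.9])]
lid_medium [(0.85, [310.0, 273.0, 344.0, 303.0]), (0.76, [224.0, 276.0, 263.0, 306.0]), (0.61, [265.0, 233.0, 297.0, 254.0])] [(0.79, [279.4, 246.7]), (0.64, [242.7, 298.2]), (0.58, [327.1, 293.9])]
lid_small [(0.66, [269.0, 218.0, 294.0, 241.0])] [(0.56, [281.8, 235.4]), (0.46, [284.4, 254.4])]
mug [(0.87, [328.0, 131.0, 363.0, 163.0]), (0.18, [301.0, 151.0, 331.0, 188.0])] [(0.68, [257.3, 215.2]), (0.58, [346.9, 156.5]), (0.46, [280.8, 257.2])]
plant [(0.75, [176.0, 208.0, 21
[... 337 characters left out ...]
.0, 280.0, 173.0]), (0.74, [418.0, 135.0, 463.0, 169.0])] [(0.74, [269.7, 165.9])]
lid_huge [(0.76, [221.0, 199.0, 260.0, 242.0])] [(0.58, [238.7, 221.4]), (0.31, [431.8, 156.6])]
lid_large [(0.54, [232.0, 202.0, 252.0, 239.0])] [(0.52, [237.5, 220.5])]
lid_medium [(0.96, [170.0, 207.0, 201.0, 237.0]), (0.92, [218.0, 267.0, 250.0, 298.0]), (0.68, [228.0, 207.0, 249.0, 238.0])] [(0.89, [188.9, 223.6]), (0.77, [235.5, 278.6])]
lid_small [(0.71, [215.0, 211.0, 244.0, 235.0])] [(0.68, [231.9, 223.0])]
mug [(0.81, [419.0, 133.0, 462.0, 169.0])] [(0.67, [430.7, 157.6])]
plant [(0.76, [177.0, 123.0, 218.0, 167.0]), (0.2, [218.0, 211.0, 242.0, 233.0])] [(0.9, [208.2, 154.1]), (0.64, [235.2, 221.3])]
```

Run:
```python
from h import *
F={n:optics.grab_frame(n) for n in("side","top","wrist")}
print(np.round(F["wrist"]["world_from_camera"],3).tolist(),F["wrist"]["fx"])
def best(n,q):
    r=cut_out(n,q); return r
# canister centres
guess=dict(huge=([360,145,397,186],[399,190,449,236]),)
for k,(d1,d0,h) in CAN.items():
    o=[(F[n],np.array(cut_out(n,"canister_"+k)[0]["box"])) for n in("side","top")]
    x,r=fit(o,[(d1,h),(d0,0)],[.5,0,0])
    p=[(F[n],np.array(place_of(n,"canister_"+k)[0]["location"])[::-1]) for n in("side","top")]
    t,rt=tri(p,[.5,0,0])
    print(k,"box",np.round(x,3),np.round(r,1),"| origin",np.round(t,3),np.round(rt,1))
# other pointers
for nm,s,t in [("knob top",(281,222),(229,222)),("pile",(281.9,264.5),(238.7,221.4)),("blue",(242.7,298.2),(188.9,223.6)),("yellow",(327.1,293.9),(235.5,278.6)),("mug",(346.9,156.5),(430.7,157.6)),("plant",(198.8,248.9),(208.2,154.1)),("l_large",(282.8,255.9),(237.5,220.5)),("l_small",(281.8,235.4),(231.9,223))]:
    x,r=tri([(F["side"],np.array(s)),(F["top"],np.array(t))],[.5,0,0]); print(nm,np.round(x,3),np.round(r,1))
im=F["top"]["color"][110:300,160:470][...,::-1]; s2=F["side"]["color"][120:310,170:410][...,::-1]
a=cv2.resize(F["wrist"]["color"][...,::-1],(400,250))
cv2.imwrite("pics/crop1.png",cv2.resize(s2[80:190,40:180],None,fx=5,fy=5,interpolation=cv2.INTER_CUBIC))
cv2.imwrite("pics/w0.png",a)
```

```text
[[0.259, 0.924, 0.282, 0.234], [-0.966, 0.248, 0.076, -0.584], [0.0, -0.292, 0.956, 0.374], [0.0, 0.0, 0.0, 1.0]] 338.85013704097577
huge box [ 0.488 -0.281 -0.015] [ 0.5 -0.5  1.2  0.4 -0.5  0.1 -0.1 -2. ] | origin [ 0.485 -0.278 -0.013] [ 1.4  0.  -0.6 -1. ]
large box [ 0.629 -0.117  0.007] [ 0.3 -1.2 -0.7  0.5  2.4  1.8 -1.2 -0.9] | origin [ 0.635 -0.114 -0.003] [ 1.   0.1 -0.5 -0.7]
medium box [ 0.466  0.017 -0.005] [-1.3 -0.6  2.5  1.1 -0.4 -1.4  0.5  0.7] | origin [ 0.467  0.017 -0.006] [ 1.6  0.2 -0.9 -1.3]
small box [ 0.635  0.145 -0.004] [-1.2  1.8  3.3 -1.4 -0.1 -0.2 -0.1  0.1] | origin [0.635 0.145 0.007] [ 0.2  0.1 -0.1 -0.2]
knob top [0.454 0.235 0.139] [ 0.2  0.  -0.1 -0.1]
pile [ 0.458  0.239 -0.004] [-1.4 -0.2  0.9  1.3]
blue [ 0.451  0.385 -0.006] [-1.  -0.2  0.7  1. ]
yellow [ 0.297  0.246 -0.   ] [-0.3 -0.   0.2  0.3]
mug [ 0.65  -0.32   0.004] [-0.7 -0.1  0.3  0.4]
plant [ 0.664  0.34  -0.002] [ 1.5  0.5 -1.  -1.3]
l_large [0.458 0.236 0.024] [-1.8 -0.3  1.1  1.6]
l_small [0.452 0.237 0.098] [-0.2 -0.   0.1  0.2]
```

View pics/crop1.png

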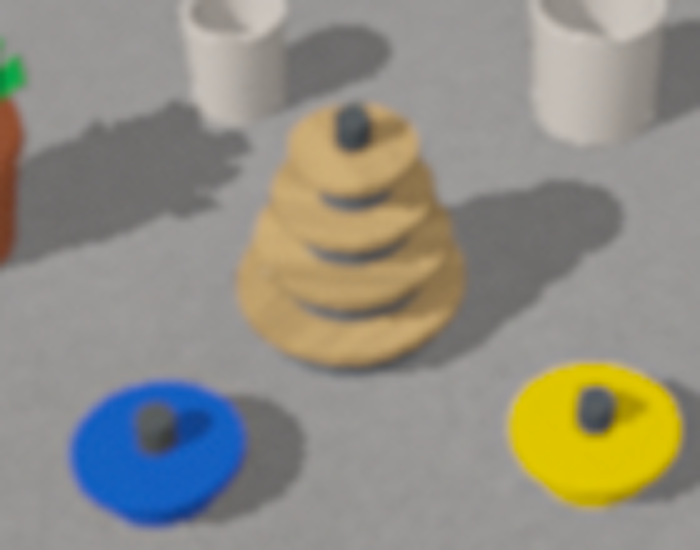

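The close crop confirms the choice. The bamboo pile at side (281,247) has a dark knob on top, at z about 0.139. Blue (242,290) and yellow (329,286) are the look-alikes and stay put.

Now I move over the huge canister with the tool aligned to the world axes and look from close by.

{"op": "send_rows", "data": {"series": [0,0,-3,0,0,7.55,1,0,0,-3,0,0,7.55,1,4,-3.8,0,0,0,0,1,4,-3.8,0,0,0,0,1,4,-3.8,0,0,0,0,1,4,-3.8,0,0,0,0,1,4,-3.8,0,0,0,0,1,4,-3.8,0,0,0,0,1,4,-3.8,0,0,0,0,1,4,-3.8,0,0,0,0,1]}}

```text
time: 4.4
eef_pos: [0.4835, -0.2989, 0.2995]
tool_rot: [0.0, 1.0, -0.001, 0.0]
wrist_force: [-0.4, -1.2, -0.3]
grip_width: 1.0
finger_force: 0.0
```

Run:
```python
from h import *
f=optics.grab_frame("wrist"); print(state(),np.round(f["world_from_camera"],3).tolist())
np.savez("w1.npz",**f); cv2.imwrite("pics/w1.png",f["color"][...,::-1])
for q in ["canister_huge","canister_large","canister_medium"]:
    print(q,[(round(x["confidence"],2),np.round(x["box"]).tolist()) for x in cut_out("wrist",q)[:3]])
```

```text
{'time': 4.45, 'eef_pos': [0.4868, -0.295, 0.2994], 'tool_rot': [-0.0005, 1.0, 0.0004, 0.0008], 'wrist_force': [0.8511, 3.4304, -1.1527], 'grip_width': 1.0002, 'finger_force': 0.0} [[-0.002, 0.956, 0.292, 0.558], [-1.0, -0.002, 0.001, -0.299], [0.001, -0.292, 0.956, 0.434], [0.0, 0.0, 0.0, 1.0]]
canister_huge [(0.6, [228.0, 110.0, 344.0, 230.0])]
canister_large [(0.91, [59.0, 0.0, 196.0, 68.0]), (0.24, [230.0, 113.0, 345.0, 233.0])]
canister_medium [(0.73, [0.0, 138.0, 99.0, 219.0])]
```

View pics/w1.png

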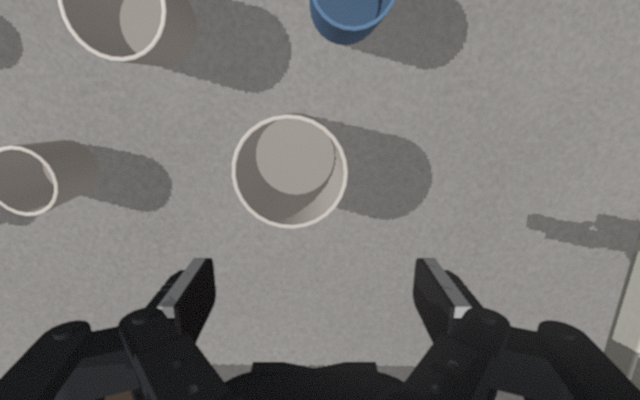

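The wrist view shows the huge canister's rim at about (290,171), the medium rim at (25,180), the large rim at (112,10) and the mug at (350,10). I'll go to a spot that sees all the others and fit the rims.

{"op": "send_rows", "data": {"series": [0,-3.7,-0.5,0,0,0,1,0,-3.7,-0.5,0,0,0,1,0,-3.7,-0.5,0,0,0,1,0,-3.7,-0.5,0,0,0,1,0,-3.7,-0.5,0,0,0,1,0,-3.7,-0.5,0,0,0,1,0,-3.7,-0.5,0,0,0,1,0,-3.7,-0.5,0,0,0,1,0,0,0,0,0,0,1,0,0,0,0,0,0,1]}}

```text
time: 5.85
eef_pos: [0.4827, -0.0053, 0.3393]
tool_rot: [0.0, 1.0, -0.001, 0.0]
wrist_force: [0.2, 0.5, 0.1]
grip_width: 0.997
finger_force: 0.0
```

```bash
cat >> h.py <<'E'
def ringscore(f,p,rad,g,w=.006):
    def s(r):
        q=proj(f,rings(p,[(2*r,0)])).astype(np.float32)
        ok=(q[:,0]>1)&(q[:,0]<638)&(q[:,1]>1)&(q[:,1]<398)
        v=cv2.remap(g,q[:,:1],q[:,1:],cv2.INTER_LINEAR).ravel(); return v,ok
    m,ok=s(rad); o,_=s(rad+w); i,_=s(rad-w)
    return np.mean((2*m-o-i)[ok]) if ok.sum()>40 else -99
def rimfit(frames,k,x0):
    d,_,h=CAN[k]; G=[cv2.GaussianBlur(f["color"].astype(np.float32).mean(2),(0,0),.8) for f in frames]
    sc=lambda p:sum(ringscore(f,p,d/2-.002,g) for f,g in zip(frames,G))
    best=(-1e9,None)
    for st,n in((.004,6),(.001,5)):
        c=np.array(x0) if best[1] is None else best[1]
        for a in range(-n,n+1):
            for b in range(-n,n+1):
                for e in range(-3,4):
                    p=c+[a*st,b*st,e*st]; v=sc(p)
                    if v>best[0]: best=(v,p)
    return best
E
python3 - <<'E'
from h import *
f=optics.grab_frame("wrist"); print(state())
np.savez("w2.npz",**f); cv2.imwrite("pics/w2.png",f["color"][...,::-1])
f1=dict(np.load("w1.npz"))
for k,x in dict(huge=(.488,-.281),large=(.635,-.115),medium=(.467,.017),small=(.635,.145)).items():
    p0=[*x,CAN[k][2]]
    for nm,fr in(("w1",[f1]),("w2",[f]),("both",[f1,f])):
        v,p=rimfit(fr,k,p0); print(k,nm,round(float(v),1),None if p is None else np.round(p,4))
E
```

```text
{'time': 5.9, 'eef_pos': [0.4827, -0.0055, 0.3392], 'tool_rot': [0.0002, 1.0, -0.0015, -0.0001], 'wrist_force': [-0.351, -0.2461, 0.0773], 'grip_width': 1.0014, 'finger_force': 0.0}
huge w1 112.7 [ 0.485 -0.274  0.108]
huge w2 112.2 [ 0.485 -0.275  0.109]
huge both 222.3 [ 0.485 -0.274  0.11 ]
large w1 147.5 [ 0.638 -0.116  0.09 ]
large w2 110.6 [ 0.638 -0.12   0.089]
large both 252.5 [ 0.638 -0.118  0.094]
medium w1 155.5 [0.47  0.02  0.077]
medium w2 105.3 [0.47  0.017 0.078]
medium both 256.9 [0.471 0.017 0.08 ]
small w1 -99.0 [0.611 0.121 0.053]
small w2 150.5 [0.639 0.146 0.063]
small both 51.5 [0.639 0.146 0.063]
```

View pics/w2.png

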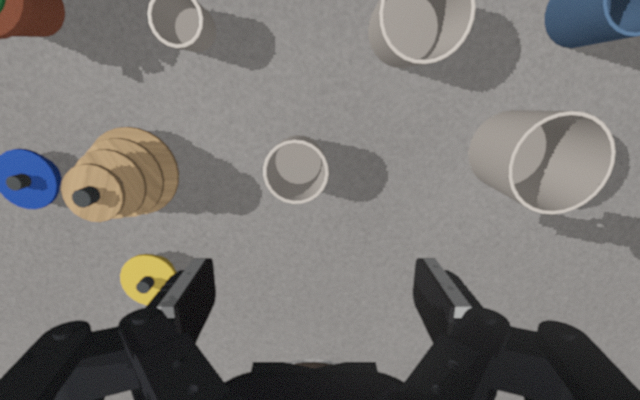

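The picture shows the pile's top knob at about (85,197), yellow at (147,282) and blue at (18,182). The rims fit at heights that match the text. On to the pile.

{"op": "send_rows", "data": {"series": [-0.36,-3,0.75,0,0,0,1,-0.36,-3,0.75,0,0,0,1,-0.36,-3,0.75,0,0,0,1,-0.36,-3,0.75,0,0,0,1,-0.36,-3,0.75,0,0,0,1,-0.36,-3,0.75,0,0,0,1,-0.36,-3,0.75,0,0,0,1,-0.36,-3,0.75,0,0,0,0.7,0,0,0,0,0,0,0.5,0,0,0,0,0,0,0.5]}}

```text
time: 7.15
eef_pos: [0.4548, 0.2347, 0.2792]
tool_rot: [0.0, 1.0, -0.001, -0.0]
wrist_force: [-0.2, 0.7, -0.1]
grip_width: 0.498
finger_force: 0.0
```

```bash
cat >> h.py <<'E'
def knob(f,z,x0):   # z: height of the disc under the knob; x0: xy guess. dark blob nearest the projected knob
    c=f["color"].astype(int); m=((c.max(2)<95)&(c.max(2)-c.min(2)<45)).astype(np.uint8)
    n,l,st,ce=cv2.connectedComponentsWithStats(m)
    q=proj(f,[[*x0,z+.009]])[0]
    c=[i for i in range(1,n) if 60<st[i,4]<4000]
    i=min(c,key=lambda i:np.hypot(*(ce[i]-q)))
    b=np.array([st[i,0],st[i,1],st[i,0]+st[i,2]-1,st[i,1]+st[i,3]-1],float)
    r=least_squares(lambda p:box(proj(f,rings([*p,z],[(.02,0),(.02,.018)])))-b,x0)
    return r.x,np.round(r.fun,1),b,st[i,4]
E
python3 - <<'E'
from h import *
f=optics.grab_frame("wrist"); print(state())
np.savez("w3.npz",**f); cv2.imwrite("pics/w3.png",f["color"][...,::-1])
f2=dict(np.load("w2.npz"))
for g in(f,f2): print(knob(g,.12,[.454,.236]))
print([(x["confidence"],x["box"]) for x in cut_out("wrist","lid_small")])
E
```

```text
{'time': 7.2, 'eef_pos': [0.4549, 0.2347, 0.2793], 'tool_rot': [0.0001, 1.0, -0.0015, 0.0], 'wrist_force': [0.5753, -0.2684, 0.8028], 'grip_width': 0.5025, 'finger_force': 0.0}
(array([0.46144972, 0.23642961]), array([-2.9, -8.3,  2.9,  8.2]), array([303., 173., 321., 184.]), np.int32(81))
(array([0.45643294, 0.23593564]), array([-2. , -2.4,  2.1,  2.5]), array([ 73., 187.,  99., 205.]), np.int32(384))
[(0.92, [276.3, 145.8, 347.4, 215.1])]
```

View pics/w3.png

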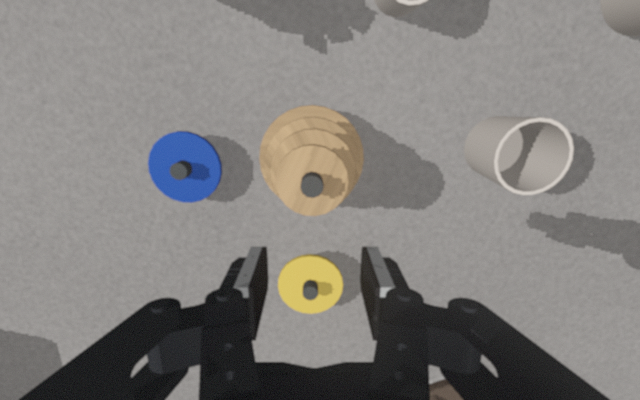

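The wrist picture shows the top lid's disc centred near (313,180) with its knob at (312,184). Blue is at (185,167) and yellow at (310,285). My knob threshold caught only the shaded side, so I'll refine it.

```bash
sed -i 's/c.max(2)<95)&(c.max(2)-c.min(2)<45)/c.max(2)<TH)\&(c.max(2)-c.min(2)<45)/; s/def knob(f,z,x0):/TH=108\ndef knob(f,z,x0):/' h.py
python3 - <<'E'
from h import *
import h
f=dict(np.load("w3.npz")); f2=dict(np.load("w2.npz"))
print(f["color"][176:192:3,312].tolist(), f["color"][184,298:326:4].tolist(), f["color"][100,300].tolist())
for t in(100,108,116):
    h.TH=t
    for g in(f,f2): print(t,knob(g,.12,[.454,.236]))
print(fit([(f,np.array([276.3,145.8,347.4,215.1]))],[(.066,0),(.066,-.008)],[.454,.236,.12]))
E
```

```text
[[93, 93, 90], [98, 97, 96], [99, 100, 98], [98, 99, 97], [99, 98, 95], [100, 101, 100]] [[196, 173, 136], [100, 100, 97], [99, 98, 96], [97, 97, 95], [97, 99, 95], [99, 97, 97], [95, 90, 85]] [159, 155, 152]
100 (array([0.45653134, 0.23644944]), array([-1.9, -2.8,  1.9,  2.8]), array([302., 173., 322., 195.]), np.int32(308))
100 (array([0.45643294, 0.23593564]), array([-2. , -2.4,  2.1,  2.5]), array([ 73., 187.,  99., 205.]), np.int32(394))
108 (array([0.45652499, 0.2364495 ]), array([-1.9, -1.8,  1.9,  1.8]), array([302., 172., 322., 196.]), np.int32(414))
108 (array([0.45643311, 0.23542006]), array([-1.5, -1.4,  1.6,  1.5]), array([ 73., 186., 100., 206.]), np.int32(410))
116 (array([0.45652874, 0.23602887]), array([-1.4, -1.8,  1.4,  1.8]), array([302., 172., 323., 196.]), np.int32(432))
116 (array([0.45643311, 0.23542006]), array([-1.5, -1.4,  1.6,  1.5]), array([ 73., 186., 100., 206.]), np.int32(423))
(array([0.45221023, 0.23673777, 0.10607202]), array([ 0.25227951, -0.25371752, -0.25229649,  0.26372678]))
```

{"op": "send_rows", "data": {"series": [0.15,-0.13,4,0,0,0,0.5,0,0,4,0,0,0,0.5,0,0,4,0,0,0,0.5,0,0,2.2,0,0,0,0.5,0,0,0.7,0,0,0,0.5,0,0,0,0,0,0,0.5,0,0,0,0,0,0,0,0,0,0,0,0,0,0,0,0,0,0,0,0,0,0,0,0,0,0,0,0]}}

```text
time: 8.5
eef_pos: [0.4563, 0.2372, 0.1308]
tool_rot: [-0.0, 1.0, -0.001, 0.001]
wrist_force: [0.4, -0.2, 6.0]
grip_width: 0.206
finger_force: 58.6
```

{"op": "send_rows", "data": {"series": [0,0,-2,0,0,0,0,0,0,-5,0,0,0,0,0,0,-1,0,0,0,0,4.5,2.2,0,0,0,0,0,4.6,2.3,0,0,0,0,0,4.6,2.3,0,0,0,0,0,4.6,2.3,0,0,0,0,0,0,0,4.5,0,0,0,0,0,0,4.5,0,0,0,0,0,0,0,0,0,0,0]}}

```text
time: 9.75
eef_pos: [0.6369, 0.1454, 0.1165]
tool_rot: [0.001, 1.0, -0.001, -0.004]
wrist_force: [-0.5, 0.4, 1.5]
grip_width: 0.202
finger_force: 58.7
```

Run:
```python
from h import *
f=optics.grab_frame("wrist"); g=optics.grab_frame("side"); print(state())
np.savez("w4.npz",**f)
a=f["color"][...,::-1]; b=g["color"][150:290,190:350][...,::-1]
cv2.imwrite("pics/w4.png",np.hstack([cv2.resize(a[60:340,160:480],(400,350)),cv2.resize(b,(400,350))]))
print(rimfit([f],"small",[.639,.146,.065]))
```

```text
{'time': 9.85, 'eef_pos': [0.6391, 0.1459, 0.1209], 'tool_rot': [0.0, 1.0, -0.0008, 0.0], 'wrist_force': [0.4092, 0.7217, -0.1843], 'grip_width': 0.1999, 'finger_force': 58.6722}
(np.float32(58.030006), array([0.639, 0.146, 0.067]))
```

View pics/w4.png

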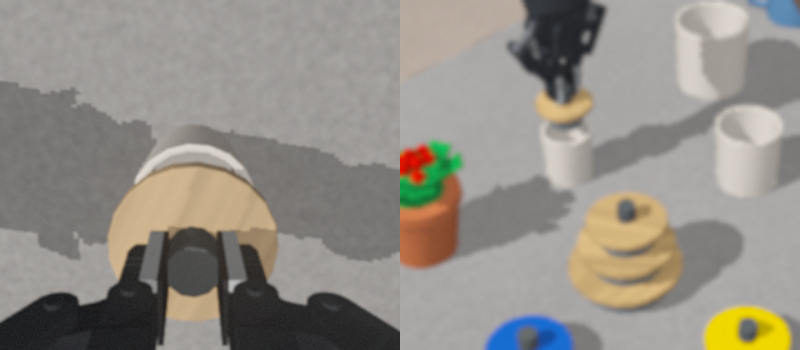

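The lid is held level over the small canister, whose rim shows behind it. I lower, release and rise.

{"op": "send_rows", "data": {"series": [0,0,1.8,0,0,0,0,0,0,1.2,0,0,0,0,0,0,0.5,0,0,0,0,0,0,0.2,0,0,0,0,0,0,0,0,0,0,0,0,0,0,0,0,0,0.5,0,0,0,0,0,0,0.5,0,0,0,0,0,0,0.5,0,0,-4,0,0,0,0.5,0,0,-6,0,0,0,0.5]}}

```text
time: 11.1
eef_pos: [0.6381, 0.1456, 0.1826]
tool_rot: [0.0, 1.0, -0.001, -0.002]
wrist_force: [0.6, -0.5, -0.3]
grip_width: 0.502
finger_force: 0.0
```

```bash
cat >> h.py <<'E'
LID=dict(huge=.120,large=.102,medium=.084,small=.066); ROOT=dict(huge=.110,large=.095,medium=.080,small=.065)
def lidseat(f,k,x0): # knob measured at seated height, disc box via network at free height
    z=ROOT[k]+.008; return knob(f,z,x0)
E
python3 - <<'E'
from h import *
f=optics.grab_frame("wrist"); s=optics.grab_frame("side"); t=optics.grab_frame("top"); print(state())
print(knob(f,.073,[.639,.146]))
for n,g in(("wrist",f),("side",s),("top",t)):
    print(n,[(round(x["confidence"],2),np.round(x["box"]).tolist()) for x in cut_out(n,"lid_small")[:3]],box(proj(g,rings([.639,.146,.043],[(.066,.022),(.066,.03),(.02,.048)]))).round(1))
E
```

```text
{'time': 11.25, 'eef_pos': [0.6399, 0.1459, 0.1864], 'tool_rot': [-0.0003, 1.0, -0.0008, 0.0028], 'wrist_force': [-1.0521, 0.0181, -1.2325], 'grip_width': 0.5014, 'finger_force': 0.0}
(array([0.6390694 , 0.14604369]), array([-1.8, -2.3,  1.8,  2.4]), array([301., 187., 326., 216.]), np.int32(621))
wrist [(0.6, [273.0, 152.0, 356.0, 237.0])] [269.7 152.2 357.4 238. ]
side [(0.83, [242.0, 191.0, 267.0, 207.0])] [244.1 192.1 267.2 208.2]
top [] [257.1 143.8 281.4 168. ]
```

The small lid is seated: its knob fits (.639,.146), and the boxes from the wrist and side views match. Back to the pile.

{"op": "send_rows", "data": {"series": [-4.6,-2.2,-1.5,0,0,0,0.5,-4.6,-2.3,-1.5,0,0,0,0.5,-4.6,-2.3,-1.5,0,0,0,0.5,-4.6,-2.3,1.5,0,0,0,0.5,0,0,2,0,0,0,0.5,0,0,1,0,0,0,0.5,0,0,0,0,0,0,0.5,0,0,0,0,0,0,0.5,0,0,0,0,0,0,0.5,0,0,0,0,0,0,0.5]}}

```text
time: 12.65
eef_pos: [0.4552, 0.237, 0.1836]
tool_rot: [-0.0, 1.0, -0.001, 0.0]
wrist_force: [0.5, -0.6, 0.2]
grip_width: 0.499
finger_force: 0.0
```

Run:
```python
from h import *
f=optics.grab_frame("wrist"); print(state()); np.savez("w5.npz",**f)
print(knob(f,.09,[.457,.237]))
r=cut_out("wrist","lid_medium"); print([(round(x["confidence"],2),np.round(x["box"]).tolist()) for x in r],box(proj(f,rings([.457,.237,.06],[(.084,.022),(.084,.03)]))).round(1))
```

```text
{'time': 12.7, 'eef_pos': [0.4551, 0.237, 0.1835], 'tool_rot': [-0.0, 1.0, -0.001, 0.0002], 'wrist_force': [-0.7538, -0.4723, -1.1129], 'grip_width': 0.502, 'finger_force': 0.0}
(array([0.45875715, 0.23550247]), array([-1.8, -2.6,  1.8,  2.6]), array([303., 190., 330., 221.]), np.int32(727))
[(0.93, [273.0, 296.0, 353.0, 366.0]), (0.79, [98.0, 139.0, 195.0, 235.0]), (0.64, [259.0, 140.0, 374.0, 250.0])] [254.7 142.3 373.6 257.4]
```

{"op": "send_rows", "data": {"series": [0.37,0.15,4,0,0,0,0.5,0,0,3.5,0,0,0,0.5,0,0,0.7,0,0,0,0.5,0,0,0,0,0,0,0.5,0,0,0,0,0,0,0,0,0,0,0,0,0,0,0,0,0,0,0,0,0,0,0,0,0,0,0,0,0,0,-2,0,0,0,0,0,0,-5,0,0,0,0]}}

```text
time: 14.0
eef_pos: [0.4578, 0.2352, 0.1707]
tool_rot: [0.001, 1.0, -0.001, -0.002]
wrist_force: [0.7, 0.6, 0.4]
grip_width: 0.199
finger_force: 58.7
```

{"op": "send_rows", "data": {"series": [0.3,5.5,0,0,0,0,0,0.3,5.5,0,0,0,0,0,0.3,5.5,0,0,0,0,0,0.3,5.35,0,0,0,0,0,0,0,0,0,0,0,0,0,0,3.5,0,0,0,0,0,0,1.8,0,0,0,0,0,0,1.2,0,0,0,0,0,0,0.6,0,0,0,0,0,0,0,0,0,0,0]}}

```text
time: 15.25
eef_pos: [0.4702, 0.0175, 0.1012]
tool_rot: [-0.0, 1.0, -0.001, 0.0]
wrist_force: [-3.5, 1.8, 9.0]
grip_width: 0.204
finger_force: 59.9
```

{"op": "send_rows", "data": {"series": [0,0,0,0,0,0,0.5,0,0,0,0,0,0,0.5,0,0,0,0,0,0,0.5,0,0,-4,0,0,0,0.5,0,0,-5,0,0,0,0.5,0,0,0,0,0,0,0.5,0,0,0,0,0,0,0.5,0,0,0,0,0,0,0.5,0,0,0,0,0,0,0.5,0,0,0,0,0,0,0.5]}}

```text
time: 16.5
eef_pos: [0.4701, 0.017, 0.1898]
tool_rot: [0.0, 1.0, -0.001, -0.001]
wrist_force: [-0.2, -0.6, -0.2]
grip_width: 0.503
finger_force: 0.0
```

Run:
```python
from h import *
f=optics.grab_frame("wrist"); s=optics.grab_frame("side"); print(state())
print(knob(f,.088,[.471,.017]))
for n,g in(("wrist",f),("side",s)):
    print(n,[(round(x["confidence"],2),np.round(x["box"]).tolist()) for x in cut_out(n,"lid_medium")[:3]],box(proj(g,rings([.471,.017,.058],[(.084,.022),(.084,.03),(.02,.048)]))).round(1))
a=f["color"][...,::-1]; b=s["color"][110:250,240:400][...,::-1]
cv2.imwrite("pics/w6.png",np.hstack([cv2.resize(a[60:340,160:480],(400,350)),cv2.resize(b,(400,350))]))
```

```text
{'time': 16.6, 'eef_pos': [0.4702, 0.017, 0.19], 'tool_rot': [0.0, 1.0, -0.0009, -0.0002], 'wrist_force': [-0.3033, -0.1755, 0.3426], 'grip_width': 0.5014, 'finger_force': 0.0}
(array([0.46982485, 0.01719316]), array([-1.7, -2.4,  1.7,  2.5]), array([301., 192., 327., 222.]), np.int32(679))
wrist [(0.63, [259.0, 144.0, 371.0, 255.0]), (0.63, [63.0, 306.0, 131.0, 357.0])] [256.7 142.  371.8 253.4]
side [(0.91, [312.0, 274.0, 345.0, 303.0]), (0.82, [225.0, 277.0, 262.0, 306.0]), (0.58, [318.0, 190.0, 344.0, 213.0])] [314.3 188.7 343.6 208.1]
```

View pics/w6.png

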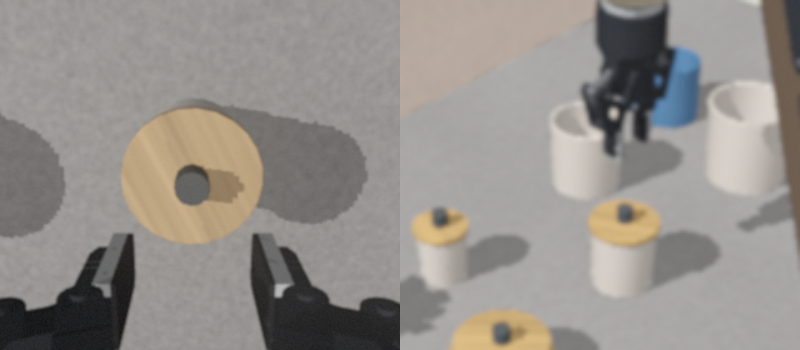

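Both lids sit flush and level in the picture. Next is the large lid.

{"op": "send_rows", "data": {"series": [-0.28,-5.5,0,0,0,0,0.5,-0.28,-5.5,0,0,0,0,0.5,-0.28,-5.5,0,0,0,0,0.5,-0.28,-5.45,0,0,0,0,0.5,0,0,2,0,0,0,0.5,0,0,1.5,0,0,0,0.5,0,0,0,0,0,0,0.5,0,0,0,0,0,0,0.5,0,0,0,0,0,0,0.5,0,0,0,0,0,0,0.5]}}

```text
time: 17.95
eef_pos: [0.4597, 0.2364, 0.1557]
tool_rot: [-0.0, 1.0, -0.001, 0.0]
wrist_force: [-0.5, -0.4, -0.6]
grip_width: 0.504
finger_force: 0.0
```

Run:
```python
from h import *
f=optics.grab_frame("wrist"); print(state())
print(knob(f,.06,[.458,.236]))
r=cut_out("wrist","lid_large"); print([(round(x["confidence"],2),np.round(x["box"]).tolist()) for x in r],box(proj(f,rings([.458,.236,.03],[(.102,.022),(.102,.03)]))).round(1))
```

```text
{'time': 18.0, 'eef_pos': [0.4596, 0.2364, 0.1556], 'tool_rot': [-0.0001, 1.0, -0.001, 0.0003], 'wrist_force': [-0.6554, -0.8297, 0.1567], 'grip_width': 0.4975, 'finger_force': 0.0}
(array([0.45896627, 0.23654677]), array([-2.1, -2.4,  2.1,  2.5]), array([301., 195., 327., 226.]), np.int32(700))
[(0.8, [244.0, 135.0, 384.0, 270.0])] [243.4 134.  386.1 271. ]
```

{"op": "send_rows", "data": {"series": [-0.06,0,4,0,0,0,0.5,0,0,3.7,0,0,0,0.5,0,0,0.7,0,0,0,0.5,0,0,0,0,0,0,0.5,0,0,0,0,0,0,0,0,0,0,0,0,0,0,0,0,0,0,0,0,0,0,0,0,0,0,0,0,0,0,-2,0,0,0,0,0,0,-5,0,0,0,0]}}

```text
time: 19.3
eef_pos: [0.4581, 0.2362, 0.1409]
tool_rot: [0.001, 1.0, -0.001, -0.002]
wrist_force: [1.1, 0.1, -0.2]
grip_width: 0.204
finger_force: 58.7
```

{"op": "send_rows", "data": {"series": [0,0,-5,0,0,0,0,2.55,5.05,0,0,0,0,0,2.55,5.05,0,0,0,0,0,2.55,5.05,0,0,0,0,0,2.55,5.05,0,0,0,0,0,2.55,5.05,0,0,0,0,0,2.55,5.05,0,0,0,0,0,2.6,5.1,0,0,0,0,0,0,0,4.5,0,0,0,0,0,0,0,0,0,0,0]}}

```text
time: 20.55
eef_pos: [0.6356, -0.1178, 0.1437]
tool_rot: [-0.001, 1.0, -0.001, -0.003]
wrist_force: [-0.1, -0.2, -0.0]
grip_width: 0.205
finger_force: 58.8
```

Run:
```python
from h import *
f=optics.grab_frame("wrist"); print(state())
print(rimfit([f],"large",[.638,-.118,.095]), rimfit([f],"huge",[.485,-.274,.11]))
```

```text
{'time': 20.6, 'eef_pos': [0.6366, -0.1175, 0.1459], 'tool_rot': [-0.0004, 1.0, -0.0009, -0.0013], 'wrist_force': [0.3951, 1.0993, -0.8939], 'grip_width': 0.1994, 'finger_force': 58.8475}
(np.float32(34.318455), array([ 0.638, -0.118,  0.094])) (np.float32(30.900244), array([ 0.51 , -0.283,  0.096]))
```

{"op": "send_rows", "data": {"series": [0,0,1.7,0,0,0,0,0,0,0.9,0,0,0,0,0,0,0.5,0,0,0,0,0,0,0,0,0,0,0,0,0,0,0,0,0,0.5,0,0,0,0,0,0,0.5,0,0,0,0,0,0,0.5,0,0,-4,0,0,0,0.5,0,0,-4,0,0,0,0.5,0,0,0,0,0,0,0.5]}}

```text
time: 21.85
eef_pos: [0.6383, -0.1181, 0.1984]
tool_rot: [0.001, 1.0, -0.001, 0.003]
wrist_force: [0.8, 0.9, -0.7]
grip_width: 0.5
finger_force: 0.0
```

Run:
```python
from h import *
f=optics.grab_frame("wrist"); s=optics.grab_frame("side"); print(state())
print(knob(f,.103,[.638,-.118]))
for n,g in(("wrist",f),("side",s)):
    print(n,[(round(x["confidence"],2),np.round(x["box"]).tolist()) for x in cut_out(n,"lid_large")[:3]],box(proj(g,rings([.638,-.118,.073],[(.102,.022),(.102,.03),(.02,.048)]))).round(1))
```

```text
{'time': 21.95, 'eef_pos': [0.6371, -0.1177, 0.1952], 'tool_rot': [0.0001, 1.0, -0.0009, 0.0001], 'wrist_force': [0.6675, 0.2603, 0.1601], 'grip_width': 0.4976, 'finger_force': 0.0}
(array([ 0.63665146, -0.11767724]), array([-1.5, -2.4,  1.5,  2.5]), array([300., 197., 327., 228.]), np.int32(701))
wrist [(0.68, [239.0, 137.0, 382.0, 276.0])] [242.4 132.7 385.4 270.3]
side [(0.66, [302.0, 149.0, 330.0, 166.0])] [298.2 147.4 329.8 165.6]
```

{"op": "send_rows", "data": {"series": [-2.55,-5.05,0,0,0,0,0.5,-2.55,-5.05,0,0,0,0,0.5,-2.55,-5.05,0,0,0,0,0.5,-2.55,-5.05,0,0,0,0,0.5,-2.55,-5.05,0,0,0,0,0.5,-2.55,-5.05,0,0,0,0,0.5,-2.6,-5.1,0,0,0,0,0.5,0,0,4.5,0,0,0,0.5,0,0,2,0,0,0,0.5,0,0,0,0,0,0,0.5]}}

```text
time: 23.3
eef_pos: [0.4579, 0.2363, 0.1284]
tool_rot: [0.001, 1.0, -0.001, -0.002]
wrist_force: [0.3, -0.4, 0.6]
grip_width: 0.502
finger_force: 0.0
```

Run:
```python
from h import *
f=optics.grab_frame("wrist"); print(state())
print(knob(f,.03,[.459,.236]))
r=cut_out("wrist","lid_huge"); print([(round(x["confidence"],2),np.round(x["box"]).tolist()) for x in r],box(proj(f,rings([.459,.236,.0],[(.12,.022),(.12,.03)]))).round(1))
```

```text
{'time': 23.35, 'eef_pos': [0.4586, 0.2364, 0.1296], 'tool_rot': [0.0004, 1.0, -0.0009, -0.001], 'wrist_force': [-0.3961, 0.2143, 0.7942], 'grip_width': 0.5045, 'finger_force': 0.0}
(array([0.46062803, 0.23771626]), array([-2. , -2.7,  2. ,  2.7]), array([299., 189., 325., 219.]), np.int32(697))
[(0.9, [230.0, 114.0, 395.0, 274.0])] [231.  115.6 397.9 275.8]
```

{"op": "send_rows", "data": {"series": [0.15,-0.12,4.4,0,0,0,0.5,0,0,3.8,0,0,0,0.5,0,0,0.7,0,0,0,0.5,0,0,0,0,0,0,0.5,0,0,0,0,0,0,0,0,0,0,0,0,0,0,0,0,0,0,0,0,0,0,0,0,0,0,0,0,0,0,-2,0,0,0,0,0,0,-5,0,0,0,0]}}

```text
time: 24.65
eef_pos: [0.4597, 0.2375, 0.1114]
tool_rot: [0.001, 1.0, -0.001, -0.001]
wrist_force: [0.5, -0.0, -1.8]
grip_width: 0.202
finger_force: 58.7
```

{"op": "send_rows", "data": {"series": [0,0,-5,0,0,0,0,0,0,-4,0,0,0,0,0.27,5.7,0,0,0,0,0,0.27,5.7,0,0,0,0,0,0.27,5.7,0,0,0,0,0,0.27,5.7,0,0,0,0,0,0.27,5.7,0,0,0,0,0,0.27,5.7,0,0,0,0,0,0.27,5.7,0,0,0,0,0,0.27,5.7,0,0,0,0,0]}}

```text
time: 25.9
eef_pos: [0.4809, -0.2202, 0.2022]
tool_rot: [0.0, 1.0, -0.001, 0.001]
wrist_force: [-0.1, 0.0, -1.2]
grip_width: 0.2
finger_force: 58.9
```

{"op": "send_rows", "data": {"series": [0.29,5.55,0,0,0,0,0,0,0,0,0,0,0,0,0,0,4,0,0,0,0,0,0,0,0,0,0,0,0,0,0,0,0,0,0,0,0,0,0,0,0,0,0,0,0,0,0,0,0,0,0,0,0,0,0,0,0,0,0,0,0,0,0,0,0,0,0,0,0,0]}}

```text
time: 27.15
eef_pos: [0.484, -0.2738, 0.1613]
tool_rot: [0.0, 1.0, -0.001, -0.0]
wrist_force: [0.1, -1.0, -1.1]
grip_width: 0.201
finger_force: 58.9
```

Run:
```python
from h import *
f=optics.grab_frame("wrist"); print(state())
print(rimfit([f],"huge",[.485,-.274,.11]))
```

```text
{'time': 27.2, 'eef_pos': [0.484, -0.2738, 0.1613], 'tool_rot': [0.0, 1.0, -0.0009, -0.0], 'wrist_force': [0.4086, -0.2723, -0.6389], 'grip_width': 0.1971, 'finger_force': 58.9399}
(np.float32(15.317244), array([ 0.485, -0.265,  0.101]))
```

{"op": "send_rows", "data": {"series": [0.1,0,1.6,0,0,0,0,0,0,0.9,0,0,0,0,0,0,0.6,0,0,0,0,0,0,0,0,0,0,0,0,0,0,0,0,0,0.5,0,0,0,0,0,0,0.5,0,0,0,0,0,0,0.5,0,0,-4,0,0,0,0.5,0,0,-6,0,0,0,0.5,0,0,-4,0,0,0,0.5]}}

```text
time: 28.45
eef_pos: [0.4852, -0.2739, 0.2727]
tool_rot: [0.001, 1.0, -0.001, 0.001]
wrist_force: [-0.2, -0.1, -1.6]
grip_width: 0.498
finger_force: 0.0
```

{"op": "send_rows", "data": {"series": [0,-5,-1,0,0,0,0.5,0,-5,-1,0,0,0,0.5,0,-5,-1,0,0,0,0.5,0,-5,-1,0,0,0,0.5,0,-5,-1,0,0,0,0.5,0,0,0,0,0,0,0.5,0,0,0,0,0,0,0.5,0,0,0,0,0,0,0.5,0,0,0,0,0,0,0.5,0,0,0,0,0,0,0.5]}}

```text
time: 29.7
eef_pos: [0.4854, -0.0243, 0.3201]
tool_rot: [0.0, 1.0, -0.001, -0.0]
wrist_force: [0.0, -1.1, 0.3]
grip_width: 0.497
finger_force: 0.0
```

Run:
```python
from h import *
f=optics.grab_frame("wrist"); s=optics.grab_frame("side"); print(state())
for k,x in dict(huge=(.485,-.274),large=(.638,-.118),medium=(.471,.017),small=(.639,.146)).items():
    print(k,x,knob(f,CAN[k][2]+.008,x)[:2])
a=f["color"][...,::-1]; b=s["color"][110:250,230:420][...,::-1]
cv2.imwrite("pics/w7.png",np.vstack([cv2.resize(a[:260],(640,260)),cv2.resize(b,(434,320))] if 0 else [a[:260],cv2.resize(b,(640,330))]))
```

```text
{'time': 29.8, 'eef_pos': [0.4854, -0.0241, 0.3202], 'tool_rot': [0.0, 1.0, -0.0012, -0.0001], 'wrist_force': [0.0618, -0.1482, 0.5437], 'grip_width': 0.5019, 'finger_force': 0.0}
huge (0.485, -0.274) (array([ 0.48449019, -0.27329395]), array([-1.9, -1.9,  1.8,  1.9]))
large (0.638, -0.118) (array([ 0.63319398, -0.11785338]), array([-1.6, -4.5,  1.5,  5. ]))
medium (0.471, 0.017) (array([0.46949242, 0.01727368]), array([-1.5, -2. ,  1.6,  2. ]))
small (0.639, 0.146) (array([0.63870785, 0.14508054]), array([-1.7, -1.4,  1.8,  1.6]))
```

View pics/w7.png

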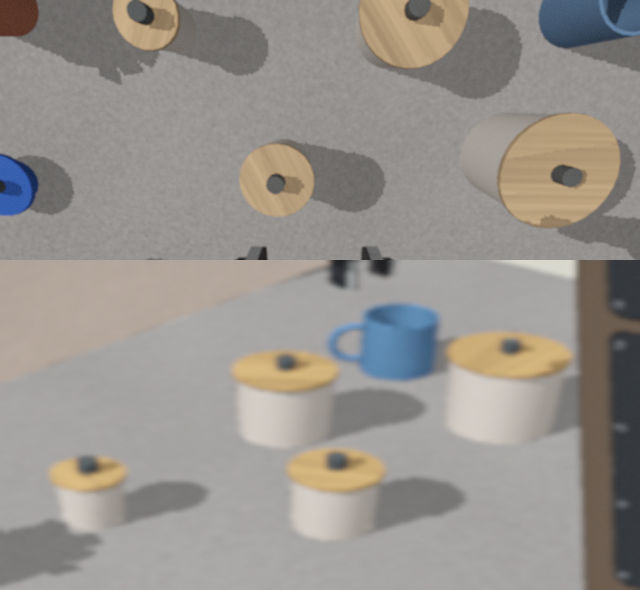

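All four lids lie flat on their own rims in both views. The large lid's odd residual comes from the picture edge cutting its knob. The robot is clear, so I hand in.

```bash
python3 -c "
from rig import ticket; print(ticket.job_done())"
```

```text
the job is handed in; nothing more can be done
None
```

All four lids are on their own canisters, flat on the rims in the last wrist and side views, and the job was handed in at about 30 s with the gripper clear; the hand-in returned no verdict.

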